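# Poise the slide rack over the staining trough

## Robot

A 6-joint arm with a two-finger parallel gripper is mounted at the origin on a cart in front of the work surface, level with it; the furniture and walls round the work are solid. World frame = base frame: x ahead of the robot, y to its left, z up, the work surface at z = 0. Lengths are in m, angles in degrees, forces in N, time in s.
With the tool pointing down it reaches from about 0.4 to 0.825 m from the base axis. Payload 7 kg.
Tool frame: the origin (TCP) lies between the finger pads; the fingertips stand 19 mm ahead of it and the grasp point (between the pads) is the TCP; z points along the fingers, y is the line along which they close (so a half turn about z gives the same grasp; the last joint's range is limited). The gripper opens to 88 mm and grips with 3 to 60 N. Pads are 19 mm wide; open, the fingers measure 130 mm over their backs; the gripper's body (78 mm by 193 mm) begins 47 mm behind the grasp point.
Start: joints at [92.252, 20.546, 0.682, 0, -70.136, -16.507], TCP at [0.166, 0.654, 0.246] pointing down, gripper open.
Joint ranges: [-176.03, 176.03], [-82.01, 121.73], [-58.28, 71.71], [-173.87, 95.51], [-174.79, -0.11], [-173.66, 173.66]. Speed limits (degrees/s): [136.94, 136.94, 172.46, 180, 180, 180].

## Interface

Orientations are given as [roll, pitch, yaw] about the fixed x, y, z axes, in that order (R = Rz(yaw) Ry(pitch) Rx(roll)).
In Python, from plant import get_obs, snapshot, close_job, spot_in, spot_point gives the robot as it stands.
- The arm moves only by the tool play_rows, never from a script. Its argument "plan" is a list of rows, each a list of 6 numbers: the shift along the tool's x, y, z in cm, then the turn, a rotation vector about the tool's x, y, z in degrees. A call has 1 to 20 rows; each row shifts and turns the commanded pose from where the row before left it, along the tool's axes as they then stand; what a row does not reach is not made up. A row lasts 1/12 s, in which the tool goes at most 41.7 mm and 7.16 degrees, less where a joint would pass 70% of its speed; a pose out of reach is approached as far as the arm can. A call is refused whole if a number of a shift passes 4.17 or a number of a turn 7.16, either way. A call with a gripper value outside its range is refused whole. "grip" is the finger opening in cm, from 0 to 8.76, set as the call begins (left out, the last holds). The fingers move at their own pace and stop on an object; the grip force is fixed at half the most. Time passes only in rows, so rows that do not move let the fingers close. It gives the time, the measured TCP pose, the force, the opening and the grip force at its end, in the units of the state.
- get_obs(): the state, without advancing time (a new reading comes with each control period).
- snapshot(name): name is "scene" or "top" or "wrist"; returns a dict with "frame" (400x640x3 uint8, red, green, blue), "fx", "fy", "cx", "cy" (pixels), "k1" (the pictures are not rectified: a ray, as slopes to the right and down, at radius r is drawn at 1 + k1 r^2 times it, then the intrinsics apply), "position" and "attitude" of the camera in the world. Camera axes: x right, y down, z forward; pixel columns grow to the right and rows downward; lengths in m; the calibration is good to about 2 mm. A picture is of the moment at which its call begins. There is no depth.
- close_job(): hands the job in; it is judged then, once.
Trained networks look in the newest picture that a camera, given by its name, has taken for a name from the list of things; names that differ only in an ending like _2 or _b are one class to them, and where a whole thing is asked for, a point or a joint stands for the part that bears it (a point fixed in the world has none). Each returns a list of dicts, best first, with "score" (0 to 1); they miss things now and then, are a little off and sometimes report something else, mostly with a low value. They report only what shows in the picture. A call takes as long as a camera call.
- spot_in(camera, thing): "position" ([x, y, z] in m, in world coordinates, good to about 4 mm: the middle of the surface that is visible of it).
- spot_point(camera, thing): "position" ([x, y, z] in m, in world coordinates, good to about 4 mm: a listed point, or the origin of a listed thing).
The state is a dict: "clock": time; "joint_pos": joint angles; "qvel": joint speeds; "tau": joint torques, N m; "tool_pos": TCP position; "orientation": TCP orientation; "force": force on the tool from outside, world axes, zero at the start; "moment": the same for the moment, N m; "opening": finger opening in m; "gripper_force": force on a finger pad.
Only numpy, scipy, OpenCV 4.12 (cv2) and the standard library are available. Lean on these libraries where they do the work, as an engineer would, in place of code of your own. Each camera call takes 0.05 s, during which the arm holds its last target. There are 200 camera calls.

## Task

The next staining dip is about to start: push the raised clear sash of the splash shield all the way down, then pick up the slide rack by its handle and carry it, upright, over the top of the shield to the deep trough. Finish while still holding the rack still in the gripper about 15 mm above the rim of the deep trough, level, centred and squared up with its opening so that it could be lowered straight in, without the rack ever touching the trough and without shifting the troughs or the other things around.

Things in the scene. Friction and masses are not known exactly. Their poses are not given: they have to be found in the camera images.
- shield: splash shield fixed to the worktop: grey base plate 200 x 70 x 8 mm with an aluminium guide post 139 mm tall at each end, and a clear panel (the sash) sliding up and down between the posts. Origin at the centre of the underside; x along the plate's and panel's length, y through the 6 mm thick panel, z up. With the sash fully down the whole shield is 160 mm tall
- sash_handle (a point): middle of the sash's handle, a dark bar 110 mm long (along the shield's x), 12 mm thick (y) and 12 mm high, on top of the sash; its underside is 18 mm clear of the sash's top rail (two 8 mm posts, 90 mm apart, carry it). Its axes are the shield's axes; it stands 154 mm above the worktop when the sash is fully down
- sash (a joint): how far the sash is raised, m: 0 fully down on its stop, 0.08 fully up. It stays where it is left; moving it down takes about 3 N, up about 9 N
- rack: white slide-staining rack holding glass slides (fixed in it), 84 mm (its x) x 60 mm (its y), basket 46 mm tall, with a bail handle, 102 mm tall in all, about 0.2 kg. Origin at the centre of its underside, z up. Stands loose on the worktop, on the robot's left of the shield
- rack_handle (a point): middle of the rack's handle bar, 96 mm above the rack's underside; the bar is 84 mm long (the rack's x), 10 mm thick (y), 12 mm high, carried by an upright at each end; 44 mm of free room below the bar
- deep_trough: the deep one of two open steel troughs, on the robot's right of the shield: 124 x 100 mm over the rim flange, 70 mm tall, opening 104 mm (its x) x 80 mm (its y). Origin at the centre of its underside, z up; loose, 0.7 kg
- deep_trough_rim (a point): centre of the deep trough's opening at rim height, 70 mm above its underside; axes as the trough's
- shallow_pan: the other steel trough: same outline, but only 30 mm tall; not the target. Which of the two stands nearer the shield varies. Origin at the centre of its underside; loose
- flask: conical flask, 82 mm wide, 131 mm tall, bystander; origin at the centre of its underside
- bottle: brown reagent bottle with a black cap, 56 mm wide, 141 mm tall, bystander; origin at the centre of its underside
- vial: small clear sample vial with a white cap, 29 mm wide, 51 mm tall, bystander; origin at the centre of its underside
- timer: white kitchen-type timer, 62 x 62 x 19 mm, bystander; origin at the centre of its underside

How it is judged (in metres and radians):
On the way, in this order (a step that is already met when the one before it is completed fails the run):
1. the sash is fully down, the rack still standing in its place (value of joint sash below 0.006 m and distance of rack from where it was at the start of the episode below 0.03 m), for 0.2 s.
2. the rack, held in the gripper, passes over the top of the shield (z of rack in the frame of shield above 0.16 m and y of rack in the frame of shield between -0.05 and 0.05 m and x of rack in the frame of shield between -0.12 and 0.12 m and contact force between rack and the fingers above 1 N), for 0.04 s.
At the end, for the whole second after the job is handed in: The gripper holds the rack at rest, its underside 5 to 30 mm above the rim of the deep trough, centred within 10 mm, sides parallel to the opening within 0.12 rad (either way round), level within 0.12 rad, not touching the trough; the sash is down (within 10 mm) (z of rack in the frame of deep_trough_rim between 0.005 and 0.03 m and horizontal distance between rack and deep_trough_rim below 0.01 m and angle between the x axis of rack and the x axis of deep_trough_rim, either way round below 0.12 rad and angle between rack's own z axis and vertical below 0.12 rad and angle between deep_trough's own z axis and vertical below 0.05 rad and contact force between rack and the fingers above 1 N and contact force between rack and deep_trough below 0.1 N and linear speed of rack below 0.02 m/s and angular speed of rack below 0.15 rad/s and value of joint sash below 0.01 m); the arm keeps its last pose, push and grip.
It fails at once if the rack is tipped far over (angle between rack's own z axis and vertical above 0.45 rad).
It fails at once if the rack touches the deep trough (contact force between rack and deep_trough above 0.5 N).
It fails at once if a trough is pushed out of its place (distance of any of deep_trough, shallow_pan from where it was at the start of the episode above 0.02 m).
It fails at once if one of the other things is pushed out of its place (distance of any of flask, bottle, vial, timer from where it was at the start of the episode above 0.02 m).
It also fails if it takes over 56 s, if anything falls off the work surface, if the arm or the gripper's body presses on something with over 40 N, if the wrist force passes 120 N, or if a joint passes its speed limit or range.

## Working session

There is one attempt and no reset: what is moved stays moved. The work goes in short steps, Python scripts to look and compute and a tool call to move; the robot and the scene stay as the last step left them, time stands still between calls to the robot, and variables do not carry over. Pictures are saved under pics/ and viewed, at most 10 in all, crops included, and the job is handed in when it is done.

Besides the shell and the picture viewer there is one more tool, called as name(argument=value, ...) on one line, values as JSON. play_rows: Moves the arm, as the interface text tells. Its arguments: {"type":"object","properties":{"plan":{"type":"array","items":{"type":"array","items":{"type":"number"}}},"grip":{"type":"number"}},"required":["plan"]}

```bash
mkdir -p pics; ls; cat > h.py <<'E'
import numpy as np, cv2
from plant import *
def save(cam,fn):
    s=snapshot(cam); cv2.imwrite('pics/'+fn,s['frame'][:,:,::-1]); return s
E
python3 - <<'E'
from h import *
o=get_obs(); print(o)
for c in ('scene','top'):
    s=save(c,c+'0.png'); print(c,s['position'],s['attitude'],s['fx'],s['cx'],s['k1'])
    for n in ['shield','sash_handle','rack','rack_handle','deep_trough','deep_trough_rim','shallow_pan','flask','bottle','vial','timer']:
        for r in spot_point(c,n)[:2]: print(n,np.round(r['position'],3),round(r['score'],2))
print(get_obs()['clock'])
E
```

```text
pics
{'clock': 0.0, 'joint_pos': array([ 9.22498295e+01,  2.05921755e+01,  6.32896345e-01, -2.07366292e-02,
       -7.01363362e+01, -1.65089073e+01]), 'qvel': array([-0.0935227 ,  0.03172196, -0.10279824, -0.06225354,  0.02825408,
        0.03137867]), 'tau': array([-1.03747429e-04, -5.82715166e+01,  2.93062019e+01,  6.99736163e+00,
        6.87495005e-03, -1.51219219e-04]), 'tool_pos': array([0.16614175, 0.65374839, 0.24460571]), 'orientation': array([ 1.79902786e+02, -8.48322634e-03, -1.42661328e+01]), 'force': array([-0.30936532,  0.07779662, -0.37828056]), 'moment': array([-0.00064873, -0.03394408, -0.0233638 ]), 'gripper_force': 0.0, 'opening': 0.08765204648400539}
scene [ 0.17504752 -0.86322678  0.89548392] [-130.98623982   -0.50580157  -25.95956217] 517.8905465311257 321.5562680033676 0.016720692197928898
shield [0.561 0.045 0.003] 0.67
sash_handle [0.554 0.045 0.202] 0.66
rack [ 0.516  0.24  -0.001] 0.76
rack_handle [0.514 0.241 0.097] 0.74
rack_handle [ 0.558  0.044 -0.001] 0.66
deep_trough [ 0.584 -0.148 -0.003] 0.77
deep_trough [ 0.488 -0.352 -0.001] 0.75
deep_trough_rim [
[... 240 characters left out ...]
.01004136] [-169.27980537   -1.80097191  -90.17939762] 416.70036786749336 322.60502837530294 0.029855295767349927
shield [0.556 0.047 0.001] 0.66
sash_handle [0.557 0.046 0.204] 0.66
rack [0.51  0.238 0.003] 0.59
rack_handle [0.512 0.242 0.095] 0.6
deep_trough [0.513 0.242 0.096] 0.74
deep_trough [ 0.578 -0.153 -0.001] 0.61
deep_trough_rim [ 0.574 -0.15   0.074] 0.86
deep_trough_rim [ 0.767 -0.042  0.   ] 0.35
shallow_pan [ 0.492 -0.352  0.001] 0.96
shallow_pan [ 0.767 -0.043 -0.003] 0.3
flask [ 0.768 -0.042 -0.001] 0.96
bottle [ 0.765  0.058 -0.007] 0.58
bottle [ 0.767 -0.041  0.001] 0.53
vial [ 0.743 -0.178  0.001] 0.73
vial [ 0.378 -0.047 -0.002] 0.64
timer [ 0.742 -0.183  0.   ] 0.93
1.2
```

View pics/scene0.png

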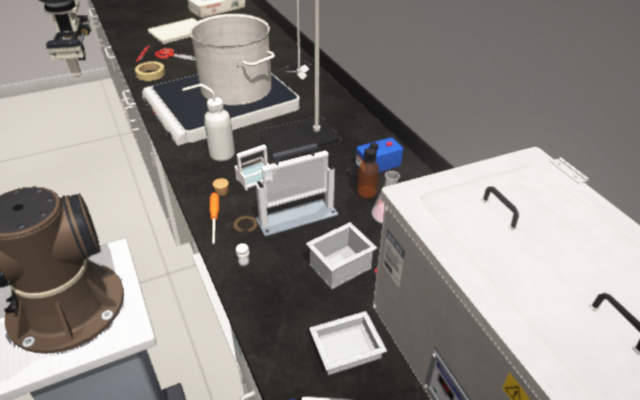

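View pics/top0.png

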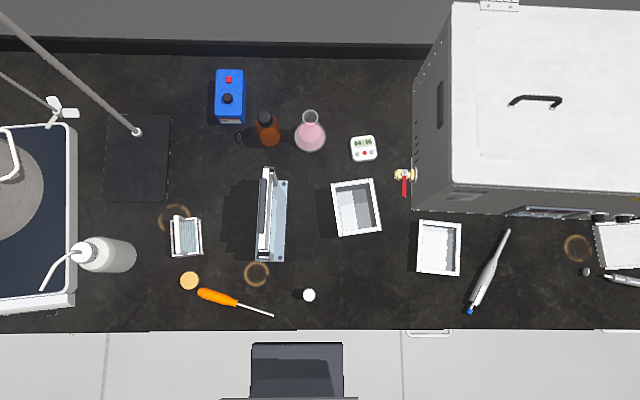

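The scene view shows the shield at about (295,190), with its sash raised. The rack is behind it at (253,168), the deep trough at (341,255) and the shallow pan at (347,342). In the top view the rack is at (185,237), the sash handle at (264,213), the deep trough at (355,207) and the pan at (439,248). I'll crop the top view to get the yaws.

```bash
python3 - <<'E'
import cv2,numpy as np
im=cv2.imread('pics/top0.png')
a=im[205:265,155:215]; b=im[170:245,320:395]; c=im[160:270,245:300]
f=lambda x,s:cv2.resize(x,None,fx=s,fy=s,interpolation=cv2.INTER_CUBIC)
A=f(a,6);B=f(b,4.8);C=f(c,6.54)[:600]
o=np.zeros((600,800,3),np.uint8); o[:360,:360]=A; 
o=np.zeros((720,720,3),np.uint8);o[:360,:360]=A;o[360:,:360]=B;o[:,360:]=cv2.resize(c,(360,720),interpolation=cv2.INTER_CUBIC)
o=cv2.resize(o,(600,600));cv2.imwrite('pics/crop0.png',o)
E
```

```text
(no output)
```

View pics/crop0.png

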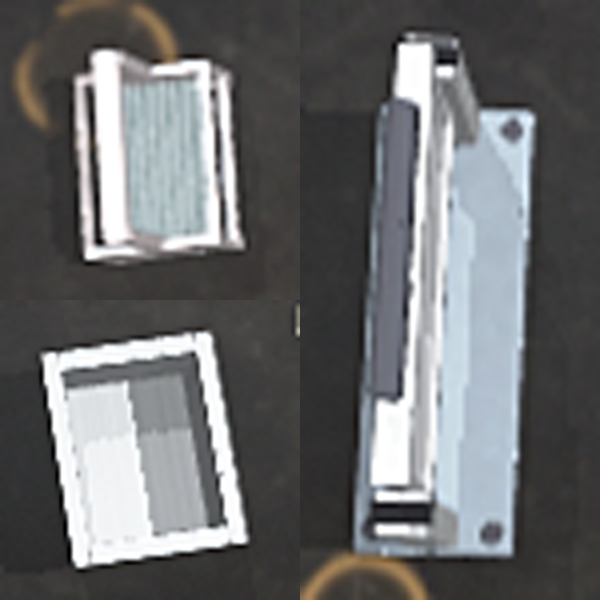

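```bash
cat >> h.py <<'E'
from scipy.spatial.transform import Rotation as R
def ray(s,u,v):
    p=np.array([(u-s['cx'])/s['fx'],(v-s['cy'])/s['fy']]); q=p.copy()
    for _ in range(10): q=p/(1+s['k1']*(q@q))
    return R.from_euler('xyz',s['attitude'],degrees=True).apply([*q,1])
def at(s,u,v,z):
    d=ray(s,u,v); P=np.array(s['position']); return P+d*(z-P[2])/d[2]
def proj(s,p):
    q=R.from_euler('xyz',s['attitude'],degrees=True).inv().apply(np.array(p)-s['position']); q=q[:2]/q[2]; q=q*(1+s['k1']*(q@q))
    return q*[s['fx'],s['fy']]+[s['cx'],s['cy']]
E
python3 - <<'E'
from h import *
s=snapshot('top')
def show(n,pts,z):
    P=np.array([at(s,u,v,z) for u,v in pts]); print(n,P.round(3).tolist(),'mean',P.mean(0).round(4))
    for i in range(len(P)):
        d=P[(i+1)%len(P)]-P[i]; print('  len',round(np.hypot(*d[:2]),4),'ang',round(np.degrees(np.arctan2(d[1],d[0])),1))
show('rackbar',[(176,215.8),(178.8,253.8)],.102)
show('trough',[(330.75,183.5),(371.5,178.25),(381.5,230.75),(339.5,236.5)],.07)
show('handle',[(245+103/5.4545,160+102/5.4545),(245+86/5.4545,160+395/5.4545)],.209)
E
```

```text
rackbar [[0.552, 0.244, 0.102], [0.47, 0.233, 0.102]] mean [0.5111 0.2383 0.102 ]
  len 0.0827 ang -172.3
  len 0.0827 ang 7.7
trough [[0.633, -0.095, 0.07], [0.646, -0.19, 0.07], [0.523, -0.21, 0.07], [0.51, -0.114, 0.07]] mean [ 0.5779 -0.152   0.07  ]
  len 0.0959 ang -82.3
  len 0.1242 ang -170.9
  len 0.0967 ang 97.8
  len 0.1243 ang 8.8
handle [[0.61, 0.044, 0.209], [0.504, 0.048, 0.209]] mean [0.5569 0.0458 0.209 ]
  len 0.106 ang 178.1
  len 0.106 ang -1.9
```

Measurements agree with the stated sizes: rim 124 x 96, bar 83, handle 106 mm. The yaws are rack about 7.7°, trough about 8.4° and shield about -1.9°. Next I'll close the gripper and approach the sash handle from above.

play_rows(grip=0, plan=[[0,0,-1.5,0,0,-6.1],[0,0,-2,0,0,-6.1],[0.8,1.2,-0.5,0,0,0],[1.6,2.3,-0.1,0,0,0],[1.6,2.3,-0.1,0,0,0],[1.6,2.3,-0.1,0,0,0],[1.6,2.3,-0.1,0,0,0],[1.6,2.3,-0.1,0,0,0],[1.6,2.3,-0.1,0,0,0],[1.6,2.3,-0.1,0,0,0],[1.6,2.3,-0.1,0,0,0],[1.6,2.3,-0.1,0,0,0],[1.6,2.3,-0.1,0,0,0],[1.6,2.3,-0.1,0,0,0],[1.6,2.3,-0.1,0,0,0],[1.6,2.3,-0.1,0,0,0],[1.6,2.3,-0.1,0,0,0],[1.6,2.3,-0.1,0,0,0],[0.8,1.2,0,0,0,0],[0,0,0,0,0,0]])

```text
clock: 2.92
tool_pos: [0.4097, 0.2736, 0.3007]
orientation: [-180.0, -0.0, -2.3]
force: [0.7, -0.4, 0.1]
opening: 0.0005
gripper_force: 0.0
```

```bash
cat >> h.py <<'E'
def togo(p):
    o=get_obs(); d=R.from_euler('xyz',o['orientation'],degrees=True).inv().apply(np.array(p)-o['tool_pos'])
    print('t',o['clock'],'tool cm',(d*100).round(2),'at',o['tool_pos'].round(4),o['orientation'].round(2),'F',o['force'].round(1))
def spots(c,names):
    for n in names:
        for r in spot_point(c,n)[:2]: print(c,n,np.round(r['position'],4),round(r['score'],2))
E
python3 - <<'E'
from h import *
s=save('wrist','w1.png');print(s['position'],s['attitude'])
spots('wrist',['rack','rack_handle','sash_handle'])
togo([.557,.046,.245])
E
```

```text
[0.48699056 0.27066131 0.44062657] [ 1.63131916e+02 -3.21056552e-02 -9.22246638e+01]
wrist rack [0.5158 0.2371 0.002 ] 0.73
wrist rack_handle [0.5122 0.2373 0.0936] 0.57
t 3.1167 tool cm [15.67 22.49  5.54] at [0.4086 0.2765 0.3005] [-179.98    0.     -2.09] F [ 0.1  0.3 -0.3]
```

View pics/w1.png

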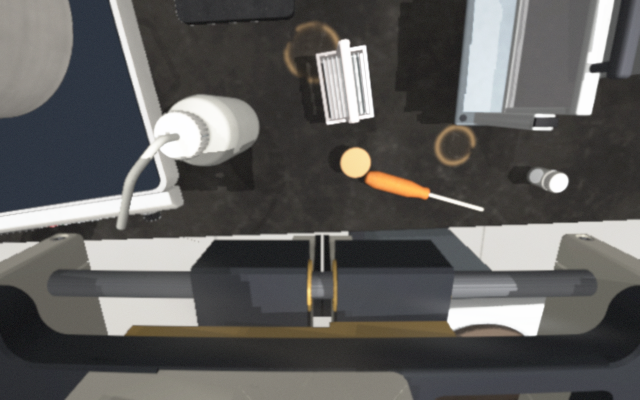

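The wrist view shows the rack with its bar from (344,41) to (352,121) and the wash bottle at (210,130), clear of the path. On to above the sash handle.

play_rows(plan=[[0.7,1,0,0,0,0],[1.5,2.15,0,0,0,0],[1.5,2.15,0,0,0,0],[1.5,2.15,0,0,0,0],[1.5,2.15,0,0,0,0],[1.5,2.15,0,0,0,0],[1.5,2.15,0,0,0,0],[1.5,2.15,0,0,0,0],[1.5,2.15,0,0,0,0],[1.5,2.15,0,0,0,0],[1.0,1.5,0.5,0,0,0],[0.47,0.64,1,0,0,0],[0,0,1.5,0,0,0],[0,0,0.5,0,0,0],[0,0,0,0,0,0],[0,0,0,0,0,0]])

```text
clock: 4.45
tool_pos: [0.5572, 0.0464, 0.2655]
orientation: [180.0, 0.0, -2.0]
force: [0.3, -0.1, 0.3]
opening: 0.0005
gripper_force: 0.0
```

```bash
python3 - <<'E'
from h import *
s=save('wrist','w2.png')
spots('wrist',['sash_handle','deep_trough_rim','deep_trough','rack'])
save('scene','s2.png'); spots('scene',['sash_handle'])
togo([.557,.046,.179])
E
```

```text
wrist sash_handle [ 5.587e-01  4.590e-02 -3.000e-04] 0.73
wrist sash_handle [0.5591 0.048  0.2039] 0.55
wrist deep_trough_rim [ 0.5803 -0.1504  0.0679] 0.88
wrist deep_trough [ 0.576  -0.1498 -0.0023] 0.75
wrist rack [0.5151 0.2387 0.0025] 0.84
scene sash_handle [0.5563 0.0477 0.2042] 0.59
t 4.8 tool cm [-0.05  0.02  8.71] at [0.5574 0.0461 0.2661] [-1.7998e+02 -4.0000e-02 -2.0300e+00] F [ 0.4 -0.5  0.4]
```

View pics/w2.png

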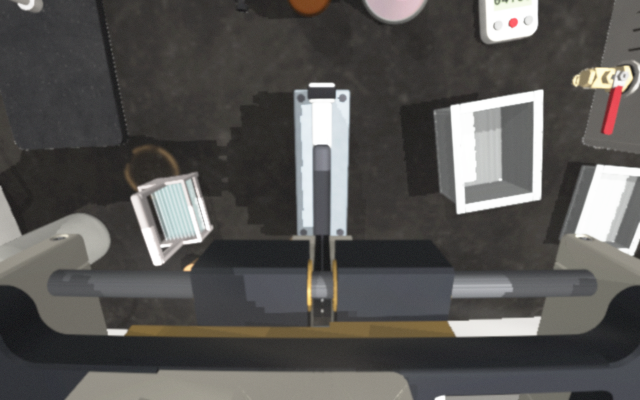

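The fingers (column 322) are lined up with the handle bar (322, 145–235). Pushing down slowly.

play_rows(plan=[[0,0,0.8,0,0,0],[0,0,0.8,0,0,0],[0,0,0.8,0,0,0],[0,0,0.8,0,0,0],[0,0,0.8,0,0,0],[0,0,0.7,0,0,0],[0,0,0.6,0,0,0],[0,0,0.6,0,0,0],[0,0,0.6,0,0,0],[0,0,0.6,0,0,0],[0,0,0.5,0,0,0],[0,0,0.4,0,0,0],[0,0,0.3,0,0,0],[0,0,0.2,0,0,0],[0,0,0,0,0,0]])

```text
clock: 6.05
tool_pos: [0.5575, 0.0459, 0.1801]
orientation: [-180.0, -0.0, -2.1]
force: [-0.3, -0.3, -0.6]
opening: 0.0009
gripper_force: 0.0
```

play_rows(plan=[[0,0,0.1,0,0,0],[0,0,0.1,0,0,0],[0,0,0.1,0,0,0],[0,0,0,0,0,0]])

```text
clock: 6.38
tool_pos: [0.558, 0.0461, 0.1792]
orientation: [-180.0, -0.1, -2.0]
force: [-4.6, 0.9, 11.7]
opening: 0.0005
gripper_force: 5.9
```

```bash
python3 - <<'E'
from h import *
save('scene','s3.png'); spots('scene',['sash_handle','shield']); save('top','t3.png'); spots('top',['sash_handle'])
togo([.557,.046,.179])
im=cv2.imread('pics/s3.png')[120:240,220:360]; cv2.imwrite('pics/s3c.png',cv2.resize(im,None,fx=4,fy=4,interpolation=cv2.INTER_CUBIC))
E
```

```text
scene sash_handle [0.5548 0.0464 0.1533] 0.81
scene sash_handle [ 0.5817 -0.1495 -0.0017] 0.41
scene shield [0.559  0.0449 0.0017] 0.93
t 6.6333 tool cm [-0.1   0.01  0.03] at [0.558  0.046  0.1793] [-1.7997e+02 -1.3000e-01 -2.0200e+00] F [-4.8  1.  12.4]
```

View pics/s3c.png

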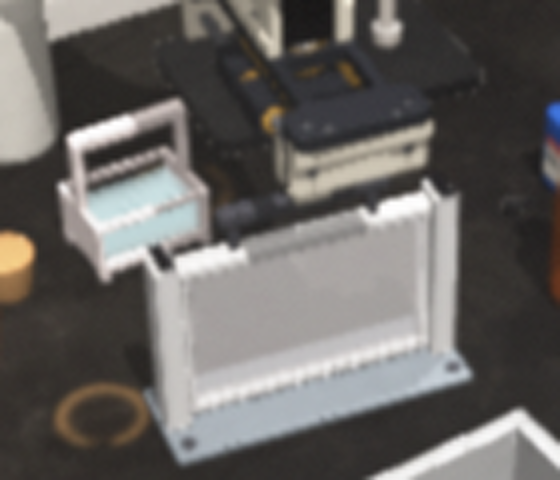

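The sash is seated: the handle reads z≈0.153 and holds against 12 N. Now up, open, and back towards the rack with a look from the wrist.

play_rows(plan=[[0,0,-0.4,0,0,0],[0,0,-1,0,0,0],[0,0,-2,0,0,0],[0,0,-2,0,0,0],[0,0,-2,0,0,0],[0,0,-1.6,0,0,0],[-0.8,-1.2,0,0,0,-3],[-1.6,-2.4,0,0,0,-3.4],[-1.4,-2.6,0,0,0,-3.4],[-1.2,-2.7,0,0,0,0],[-1.2,-2.7,0,0,0,0],[-1.2,-2.7,0,0,0,0],[-1.2,-2.5,0,0,0,0],[-0.8,-1.8,0,0,0,0],[-0.3,-0.7,0,0,0,0],[0,0,0,0,0,0],[0,0,0,0,0,0]])

```text
clock: 8.05
tool_pos: [0.4415, 0.2287, 0.2679]
orientation: [-180.0, -0.0, 7.8]
force: [0.6, -0.1, -0.4]
opening: 0.0006
gripper_force: 0.0
```

play_rows(grip=8.7, plan=[[0,0,0,0,0,0],[0,0,0,0,0,0]])

```text
clock: 8.22
tool_pos: [0.4418, 0.2279, 0.2676]
orientation: [180.0, 0.0, 7.7]
force: [-0.5, 0.4, -0.5]
opening: 0.0091
gripper_force: 0.0
```

```bash
python3 - <<'E'
from h import *
import pickle
s=save('wrist','w3.png'); pickle.dump(s,open('w3.pkl','wb'))
spots('wrist',['rack','rack_handle'])
save('top','t4.png'); spots('top',['sash_handle','rack_handle'])
togo([.512,.239,.2])
im=cv2.imread('pics/w3.png')[0:260,180:520]; cv2.imwrite('pics/w3c.png',cv2.resize(im,None,fx=2,fy=2,interpolation=cv2.INTER_CUBIC))
E
```

```text
wrist rack [0.5168 0.2391 0.0014] 0.87
wrist rack_handle [0.5127 0.2384 0.0976] 0.81
top sash_handle [0.5563 0.0424 0.1503] 0.97
top rack_handle [0.5142 0.2436 0.0951] 0.75
t 8.5167 tool cm [ 7.12 -0.12  6.75] at [0.4416 0.2283 0.2675] [180.    0.    7.7] F [-0.5  0.3 -0.7]
```

View pics/w3c.png

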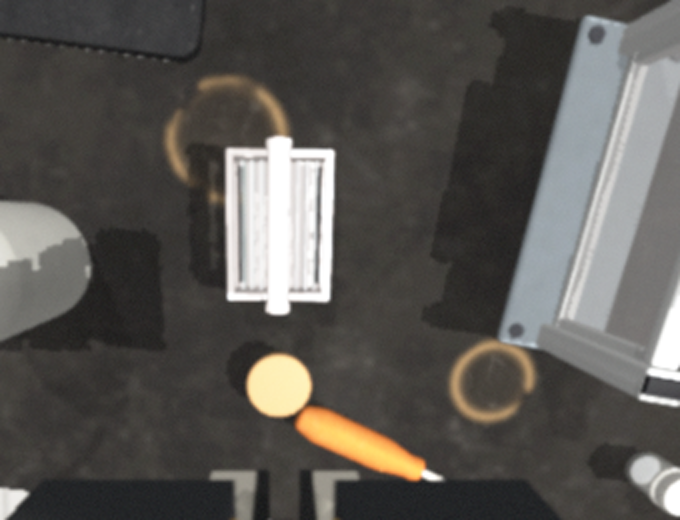

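The crop shows the bar from (279,138) to (277,314), nearly parallel to the tool's x axis. Working out the numbers:

```bash
python3 - <<'E'
from h import *
import pickle
s=pickle.load(open('w3.pkl','rb'))
P=np.array([at(s,319.5,69,.102),at(s,318.5,157,.102)]);d=P[0]-P[1]
print(P.mean(0),np.hypot(*d[:2]),np.degrees(np.arctan2(d[1],d[0])))
Q=np.array([at(s,180+u/2,v/2,.046) for u,v in [(227,149),(334,149),(330,300),(228,300)]]);print(Q.round(4),Q.mean(0))
togo([.5125,.239,.096])
E
```

```text
[0.51150966 0.24014244 0.102     ] 0.08294734285771681 6.924408871579559
[[0.5494 0.2743 0.046 ]
 [0.5574 0.2152 0.046 ]
 [0.474  0.2044 0.046 ]
 [0.4659 0.2645 0.046 ]] [0.51168207 0.23961682 0.046     ]
t 8.5167 tool cm [ 7.17 -0.11 17.15] at [0.4416 0.2283 0.2675] [180.    0.    7.7] F [-0.5  0.3 -0.7]
```

play_rows(plan=[[1,-0.1,0.5,0,0,0],[1.8,-0.1,1,0,0,0],[1.8,0,1.5,0,0,0],[1.5,0,1.5,0,0,0],[1,0,1.5,0,0,0],[0,0,1.5,0,0,0],[0,0,1.5,0,0,0],[0,0,1.5,0,0,0],[0,0,1.5,0,0,0],[0,0,1.5,0,0,0],[0,0,1.5,0,0,0],[0,0,1.2,0,0,0],[0,0,0.6,0,0,0],[0,0,0.3,0,0,0],[0,0,0,0,0,0],[0,0,0,0,0,0]])

```text
clock: 9.85
tool_pos: [0.5119, 0.2403, 0.0969]
orientation: [-180.0, -0.0, 7.8]
force: [0.8, 0.1, 0.2]
opening: 0.0869
gripper_force: 0.0
```

play_rows(grip=0, plan=[[0,0,0,0,0,0],[0,0,0,0,0,0],[0,0,0,0,0,0],[0,0,0,0,0,0],[0,0,0,0,0,0],[0,0,0,0,0,0],[0,0,0,0,0,0],[0,0,0,0,0,0],[0,0,0,0,0,0],[0,0,0,0,0,0],[0,0,0,0,0,0],[0,0,0,0,0,0]])

```text
clock: 10.85
tool_pos: [0.5114, 0.2402, 0.0965]
orientation: [180.0, 0.0, 7.7]
force: [0.1, 0.7, -0.1]
opening: 0.0125
gripper_force: 0.0
```

play_rows(plan=[[0,0,0,0,0,0],[0,0,0,0,0,0],[0,0,0,0,0,0],[0,0,-0.4,0,0,0],[0,0,-0.8,0,0,0],[0,0,-1.3,0,0,0],[0,0,-1.3,0,0,0],[0,0,-0.8,0,0,0],[0,0,-0.4,0,0,0],[0,0,0,0,0,0]])

```text
clock: 11.68
tool_pos: [0.5118, 0.2405, 0.1478]
orientation: [-179.9, -0.1, 7.7]
force: [-0.3, -0.1, -2.1]
opening: 0.0096
gripper_force: 30.0
```

Held: opening is 9.6 mm at 30 N, with about 2 N of weight. I'll lift to TCP z≈0.30 and cross the shield.

play_rows(plan=[[0,0,-0.7,0,0,0],[0,0,-1.4,0,0,0],[0,0,-1.8,0,0,0],[0,0,-1.8,0,0,0],[0,0,-1.8,0,0,0],[0,0,-1.8,0,0,0],[0,0,-1.8,0,0,0],[0,0,-1.8,0,0,0],[0,0,-1.4,0,0,0],[0,0,-0.9,0,0,0],[0,0,-0.4,0,0,0],[0,0,0,0,0,0]])

```text
clock: 12.68
tool_pos: [0.5115, 0.2402, 0.3029]
orientation: [-180.0, -0.0, 7.7]
force: [0.8, 0.4, -0.8]
opening: 0.0099
gripper_force: 30.0
```

```bash
python3 - <<'E'
from h import *
save('scene','s5.png');spots('scene',['rack','rack_handle'])
save('top','t5.png');spots('top',['deep_trough_rim','rack'])
togo([.5115,.12,.30]);togo([.5585,.046,.30]);togo([.5785,-.151,.30])
E
```

```text
scene rack [0.5175 0.2411 0.2059] 0.66
scene rack_handle [0.5171 0.242  0.3042] 0.69
top deep_trough_rim [ 0.5781 -0.1491  0.0715] 0.75
top deep_trough_rim [ 0.3799 -0.0457  0.0009] 0.44
top rack [0.5153 0.2392 0.2069] 0.78
t 12.9833 tool cm [-1.59 11.89  0.18] at [0.5112 0.24   0.3017] [1.7995e+02 7.0000e-02 7.7400e+00] F [ 0.1  0.4 -1.5]
t 12.9833 tool cm [ 2.07 19.86  0.18] at [0.5112 0.24   0.3017] [1.7995e+02 7.0000e-02 7.7400e+00] F [ 0.1  0.4 -1.5]
t 12.9833 tool cm [ 1.4  39.65  0.2 ] at [0.5112 0.24   0.3017] [1.7995e+02 7.0000e-02 7.7400e+00] F [ 0.1  0.4 -1.5]
```

```bash
python3 - <<'E'
from h import *
s=snapshot('scene');t=snapshot('top')
print(at(s,376,311,0),at(t,413,209,0))
for z in (.25,.3,.35,.4,.45): print(z,at(s,386,186,z).round(3),'top front',at(t,455,185,z).round(3),'valve',at(t,394,175,z-.2).round(3))
im=np.hstack([cv2.resize(s['frame'][150:350,300:500],None,fx=2,fy=2),cv2.resize(t['frame'][80:280,340:540],None,fx=2,fy=2)])
cv2.imwrite('pics/oven.png',im[:,:,::-1])
E
```

```text
[ 0.58962995 -0.29608365  0.        ] [ 0.58514527 -0.30148277  0.        ]
0.25 [ 0.649 -0.196  0.25 ] top front [ 0.589 -0.32   0.25 ] valve [ 0.659 -0.247  0.05 ]
0.3 [ 0.612 -0.248  0.3  ] top front [ 0.578 -0.302  0.3  ] valve [ 0.646 -0.236  0.1  ]
0.35 [ 0.576 -0.3    0.35 ] top front [ 0.566 -0.284  0.35 ] valve [ 0.634 -0.226  0.15 ]
0.4 [ 0.539 -0.351  0.4  ] top front [ 0.555 -0.266  0.4  ] valve [ 0.621 -0.215  0.2  ]
0.45 [ 0.502 -0.403  0.45 ] top front [ 0.544 -0.248  0.45 ] valve [ 0.608 -0.205  0.25 ]
```

View pics/oven.png

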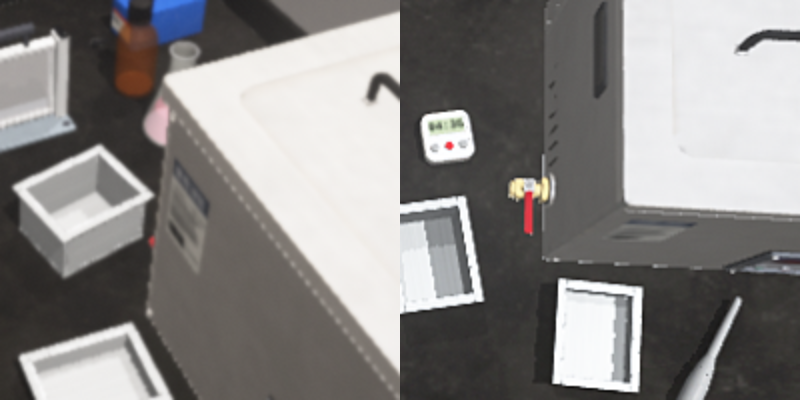

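The oven's left face is at y≈-0.30 and its height is about 0.34. The body reaches y≈-0.253, so it clears. I'll check the red valve's height before descending. Crossing now.

play_rows(plan=[[0.07,0.8,0,0,0,0],[0.07,1.6,0,0,0,0],[0.07,2.2,0,0,0,0],[0.07,2.2,0,0,0,0],[0.07,2.2,0,0,0,0],[0.07,2.2,0,0,0,0],[0.07,2.2,0,0,0,0],[0.07,2.2,0,0,0,0],[0.07,2.2,0,0,0,0],[0.07,2.2,0,0,0,0],[0.07,2.2,0,0,0,0],[0.07,2.2,0,0,0,0],[0.07,2.2,0,0,0,0],[0.07,2.2,0,0,0,0],[0.07,2.2,0,0,0,0],[0.07,2.2,0,0,0,0],[0.07,2.2,0,0,0,0],[0.07,2.2,0,0,0,0],[0.07,1.4,0,0,0,0],[0.07,0.6,0,0,0,0]])

```text
clock: 14.75
tool_pos: [0.5786, -0.1524, 0.3023]
orientation: [180.0, 0.0, 7.6]
force: [-0.4, 0.5, -1.9]
opening: 0.0092
gripper_force: 30.0
```

play_rows(plan=[[0,0,0,0,0,0],[0,0,0,0,0,0],[0,0,0,0,0,0]])

```text
clock: 15.0
tool_pos: [0.5786, -0.1497, 0.3026]
orientation: [-180.0, -0.0, 7.8]
force: [0.0, 0.3, -1.0]
opening: 0.0097
gripper_force: 30.0
```

```bash
python3 - <<'E'
from h import *
import pickle
s=snapshot('scene');t=snapshot('top')
spots('scene',['deep_trough_rim','rack','sash_handle']);spots('top',['deep_trough_rim','rack'])
a,b=ray(s,375.5,270),ray(t,404.5,196); A=np.c_[a,-b];k=np.linalg.lstsq(A,np.array(t['position'])-s['position'],rcond=None)[0]
print('valve tip',s['position']+k[0]*a,t['position']+k[1]*b)
w=save('wrist','w6.png');pickle.dump(w,open('w6.pkl','wb'))
spots('wrist',['deep_trough_rim','deep_trough','rack'])
togo([.5785,-.151,.181])
E
```

```text
scene deep_trough_rim [ 0.5785 -0.15    0.0656] 0.81
scene rack [ 0.5842 -0.1511  0.2056] 0.89
scene sash_handle [0.555  0.0469 0.1526] 0.73
scene sash_handle [ 0.584  -0.1498  0.2035] 0.68
top deep_trough_rim [ 0.5755 -0.1501  0.0727] 0.78
top rack [ 0.5777 -0.151   0.2053] 0.67
valve tip [ 0.60099395 -0.26114414  0.08964321] [ 0.59998596 -0.26080635  0.08936279]
wrist deep_trough [ 4.912e-01 -3.538e-01  3.000e-04] 0.74
wrist deep_trough [ 0.5808 -0.1523 -0.0007] 0.62
wrist rack [ 0.5849 -0.1508  0.2074] 0.84
wrist rack [ 0.7392 -0.1794  0.0024] 0.53
t 15.55 tool cm [-0.03  0.07 12.16] at [ 0.5787 -0.1502  0.3026] [-180.     -0.      7.75] F [-0.2 -0.7 -1.9]
```

View pics/w6.png

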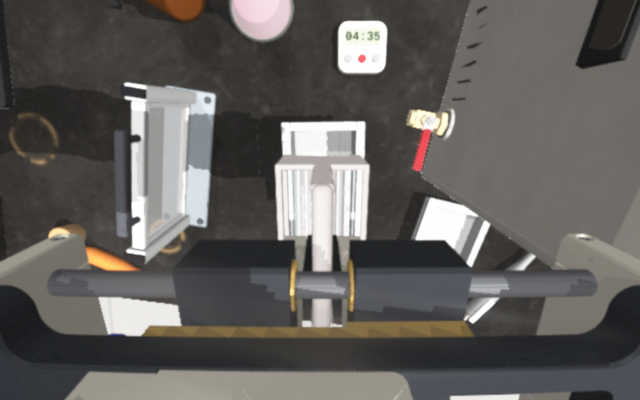

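The wrist view shows the rack (277–368, 160) directly over the trough, whose far rim edge runs from (282,124) to (365,122), and the two are parallel. The valve tip is low (z≈0.09), so the way down is clear.

```bash
python3 - <<'E'
from h import *
import pickle
s=pickle.load(open('w6.pkl','rb'))
for n,z,h,pts in [('trough',.07,.062,[(282,123.5),(365,121.5)]),('rack',.252,.042,[(276.5,160),(368.5,158)])]:
    a,b=[at(s,*p,z)[:2] for p in pts]; d=a-b; y=d/np.hypot(*d); x=np.array([y[1],-y[0]])
    print(n,np.hypot(*d).round(4),'yaw',np.degrees(np.arctan2(x[1],x[0])).round(2),'centre',((a+b)/2-h*x).round(4))
E
```

```text
trough 0.0993 yaw 9.19 centre [ 0.5774 -0.1536]
rack 0.0582 yaw 9.09 centre [ 0.583  -0.1506]
```

play_rows(plan=[[0,0,0.5,0,0,0],[0,0,1,0,0,0],[0,0,1.2,0,0,0],[0,0,1.2,0,0,0],[0,0,1.2,0,0,0],[0,0,1.2,0,0,0],[0,0,0.8,0,0,0],[0,0,0.4,0,0,0],[0,0,0,0,0,0],[0,0,0,0,0,0]])

```text
clock: 16.38
tool_pos: [0.5788, -0.1504, 0.2276]
orientation: [180.0, 0.0, 7.7]
force: [-0.8, 0.4, -1.4]
opening: 0.0097
gripper_force: 30.0
```

play_rows(plan=[[-0.1,0.05,0.4,0,0,0],[-0.1,0.05,0.7,0,0,-0.5],[0,0,0.8,0,0,0],[0,0,0.8,0,0,0],[0,0,0.7,0,0,0],[0,0,0.5,0,0,0],[0,0,0.3,0,0,0],[0,0,0.2,0,0,0],[0,0,0.1,0,0,0],[0,0,0,0,0,0],[0,0,0,0,0,0],[0,0,0,0,0,0]])

```text
clock: 17.38
tool_pos: [0.577, -0.1516, 0.1829]
orientation: [180.0, -0.0, 8.2]
force: [0.0, -0.5, -1.9]
opening: 0.0098
gripper_force: 30.0
```

```bash
python3 - <<'E'
from h import *
import pickle
for k in range(2):
  for c in ('scene','top','wrist'):
    s=snapshot(c)
    if k==0: pickle.dump(s,open(c+'7.pkl','wb'))
    spots(c,['deep_trough_rim','rack','rack_handle'])
togo([.577,-.152,.181]); print(get_obs()['gripper_force'])
f=lambda c,x,y,w,h:cv2.resize(pickle.load(open(c+'7.pkl','rb'))['frame'][y:y+h,x:x+w],None,fx=4,fy=4,interpolation=cv2.INTER_CUBIC)
cv2.imwrite('pics/fin.png',np.hstack([f('scene',295,190,95,110),f('top',315,150,95,110)])[:,:,::-1])
E
```

```text
scene deep_trough_rim [0.5598 0.0431 0.0028] 0.73
scene deep_trough_rim [ 0.5802 -0.1486  0.0674] 0.61
scene rack [ 0.7693 -0.045   0.0032] 0.24
scene rack_handle [ 0.5801 -0.1503  0.1831] 0.87
top deep_trough_rim [ 0.5764 -0.1481  0.0741] 0.78
top rack [ 0.5779 -0.151   0.0854] 0.79
top rack_handle [ 0.579  -0.154   0.1836] 0.79
wrist rack [ 0.5845 -0.1526  0.0872] 0.57
wrist rack_handle [ 0.5767 -0.1544  0.1794] 0.65
scene deep_trough_rim [ 0.5799 -0.1475  0.0669] 0.67
scene rack [ 0.5837 -0.1524  0.0863] 0.85
scene rack_handle [ 0.5804 -0.1517  0.1846] 0.85
top deep_trough_rim [ 0.5789 -0.1488  0.0695] 0.91
top deep_trough_rim [ 0.577  -0.1534  0.0876] 0.33
top rack [ 0.5771 -0.1512  0.0868] 0.57
top rack_handle [ 0.5764 -0.1525  0.1844] 0.76
wrist rack [ 0.5786 -0.1505  0.0903] 0.75
wrist rack_handle [ 0.5779 -0.154   0.182 ] 0.69
t 18.5833 tool cm [0.01 0.04 0.16] at [ 0.5768 -0.1516  0.1826] [180.     0.     8.24] F [-0.3 -0.4 -1.4]
29.97903048992157
```

View pics/fin.png

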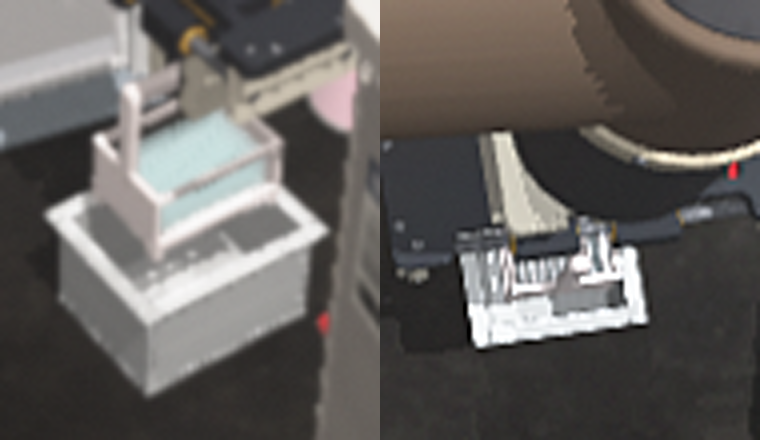

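```bash
python3 - <<'E'
from h import *
import pickle
s=pickle.load(open('scene7.pkl','rb'))
P=[at(s,295+u/4,190+v/4,.07) for u,v in [(45,213),(328,230),(150,318)]]
print('trough',(P[0]+P[1])/2,[np.linalg.norm(P[2]-P[0]),np.linalg.norm(P[2]-P[1])])
Q=[at(s,295+u/4,190+v/4,.0866) for u,v in [(97,205),(280,205),(155,258)]]
print('rack',(Q[0]+Q[1])/2,[np.linalg.norm(Q[2]-Q[0]),np.linalg.norm(Q[2]-Q[1])])
# predicted trough/rack outlines
r=R.from_euler('z',8.3,degrees=True)
for n,c,h,z in [('trough',[.578,-.151],(.062,.05),.07),('rack',[.577,-.1516],(.042,.03),.0866)]:
    print(n,[((proj(s,r.apply([i*h[0],j*h[1],0])+[*c,z])-[295,190])*4).round().tolist() for i,j in [(-1,1),(-1,-1),(1,-1)]])
E
```

```text
trough [ 0.58009024 -0.14991778  0.07      ] [np.float64(0.0973847055815007), np.float64(0.12036305327738678)]
rack [ 0.57915537 -0.15353679  0.0866    ] [np.float64(0.050913413878762914), np.float64(0.08106406065360984)]
trough [[42.0, 215.0], [144.0, 326.0], [326.0, 233.0]]
rack [[90.0, 202.0], [153.0, 268.0], [277.0, 206.0]]
```

The rack is within about 3 mm of centre, squared and about 16 mm above the rim. One small nudge, settle, then hand in.

play_rows(plan=[[0.05,-0.1,0,0,0,0],[0,-0.05,0,0,0,0],[0,0,0,0,0,0],[0,0,0,0,0,0],[0,0,0,0,0,0],[0,0,0,0,0,0],[0,0,0,0,0,0],[0,0,0,0,0,0]])

```text
clock: 19.25
tool_pos: [0.5771, -0.1501, 0.1826]
orientation: [-180.0, -0.0, 8.2]
force: [0.2, -0.1, -1.2]
opening: 0.0093
gripper_force: 30.0
```

```bash
python3 - <<'E'
from h import *
togo([.577,-.15,.182]); print(close_job())
E
```

```text
t 19.25 tool cm [-0.01 -0.01  0.06] at [ 0.5771 -0.1501  0.1826] [-180.     -0.      8.24] F [ 0.2 -0.1 -1.2]
the job is handed in; nothing more can be done
None
```

The job is handed in at about 19 s of the 56 s, with no verdict returned: the sash is fully down, and the rack is held level about 16 mm above the deep trough's rim, centred within about 3 mm and squared up by my camera measurements.

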